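Bolt the lamp house and hold the long cuvette in the spectroscope's beam

ROBOT

A 6-joint arm with a two-finger parallel gripper is mounted at the origin on a cart in front of the work surface, level with it; the furniture and walls round the work are solid. World frame = base frame: x ahead of the robot, y to its left, z up, the work surface at z = 0. Lengths are in m, angles in rad, forces in N, time in s.
With the tool pointing down it reaches from about 0.35 to 0.775 m from the base axis. Payload 7.3 kg.
Tool frame: the origin (TCP) lies on the centre line of the jaws, within the pads' length; the fingertips stand 17 mm ahead of it and the grasp point (between the pads) lies 2 mm behind it (robot.tip_extent is the distance from the TCP to the fingertips, in m); z points along the fingers, y is the line along which they close (so a half turn about z gives the same grasp; the last joint's range is limited). The gripper opens to 92 mm and grips with 3 to 60 N. Pads are 19 mm wide; open, the fingers measure 130 mm over their backs; the gripper's body (75 mm by 190 mm) begins 47 mm behind the grasp point.
Start: joints at [-1.373, 0.342, 1.524, -0, 1.275, -0.146], TCP at [0.177, -0.494, 0.244] pointing down, gripper open.
Joint ranges: [-2.53, 2.53], [-0.77, 2.02], [0.04, 2.7], [-1, 4.14], [0.28, 2.66], [-3.11, 3.11]. Speed limits (rad/s): [2.57, 2.57, 3.14, 3.14, 3.14, 3.14].

INTERFACE

Orientations are given as [roll, pitch, yaw] about the fixed x, y, z axes, in that order (R = Rz(yaw) Ry(pitch) Rx(roll)).
In Python, from cell import robot gives the robot as it stands.
- The arm moves only by the tool step_arm, never from a script. Its argument "motion" is a list of rows, each a list of 2 entries, a list of its own where there are three numbers: the shift along the tool's x, y, z in units of 60 mm (1.0 is 60 mm), then the turn about the tool's z in rad. In form: [[[x, y, z], spin], ...]. A call has 1 to 10 rows; each row is the pose to reach, as a shift and turn from the pose commanded when the call began, along the tool's axes at that moment; what a row does not reach only later rows make up. A row lasts 1/8 s, in which the tool goes at most 62.5 mm and 10.7 degrees, less where a joint would pass 70% of its speed; a pose out of reach is approached as far as the arm can. A call with a gripper value outside its range is refused whole. "hand" is the closure in counts, from 0 (fully open) to 255 (shut), set as the call begins (left out, the last holds). The fingers move at their own pace and stop on an object; "squeeze" is the grip in N (left out, the last holds). Time passes only in rows, so rows that repeat a pose let the fingers close. It gives the time, the measured TCP pose, the force, the opening and the grip force at its end, in the units of the state.
- robot.observe(): the state, without advancing time (a new reading comes with each control period).
- robot.read_camera(name): name is "scene" or "top"; returns a dict with "pixels" (384x512x3 uint8, red, green, blue), "intrinsics" (3x3 intrinsics, pixels), "k1" (the pictures are not rectified: a ray, as slopes to the right and down, at radius r is drawn at 1 + k1 r^2 times it, then the intrinsics apply), "xyz" and "rotation" of the camera in the world. Camera axes: x right, y up, looking along -z (the intrinsics and any distortion apply to the point x, -y, -z); pixel columns grow to the right and rows downward; lengths in m; the calibration is good to about 2 mm. A picture is of the moment at which its call begins. There is no depth.
- robot.hand_in(): hands the job in; it is judged then, once.
The state is a dict: "time": time; "qpos": joint angles; "qvel": joint speeds; "joint_efforts": joint torques, N m; "tool_pos": TCP position; "tool_rot": TCP orientation; "contact_force": force on the tool from outside, world axes, zero at the start; "torque": the same for the moment, N m; "opening": finger opening in m; "grip_force": force on a finger pad.
Only numpy, scipy, OpenCV 4.12 (cv2) and the standard library are available. Lean on these libraries where they do the work, as an engineer would, in place of code of your own. Each camera call takes 0.05 s, during which the arm holds its last target. There are 200 camera calls.

TASK

The lamp of the spectroscope stand has just been changed: press the lamp house lid fully shut, then slide the bolt on it fully home into its keeper. Then take the long cuvette out of the rack by its two frosted side faces only, never touching its clear end windows or its stopper, and carry it to the gap between lamp and spectroscope without knocking it against the stand or disturbing the other cuvettes, the jar or the tin. Finish while holding it there, still, upright and touching nothing else, its length along the beam and centred in the gap, so that the beam passes through the middle of its clear windows, 15 mm above its foot.

Things in the scene. Friction and masses are not known exactly. Their poses are not given: they have to be found in the camera images.
- stand: Spectroscope stand, fixed: steel base plate 126 (x) x 300 (y) x 12 mm, origin at its underside below the middle of the light gap, z up. The beam runs along its y, 60 mm up. At +y the grey lamp house: x -55 to 50, y 45 to 145, top at z 96 mm. At -y a black hand spectroscope in a saddle: tube along y from its slit end at y -35 to its eye end at -135, nothing above z 80.
- beam_mid (a point): Point on the beam in the middle of the gap, 60 mm above the stand's underside; axes as the stand's (y along the beam). The gap runs from the spectroscope's slit at y -35 to the lamp's nozzle (26 mm across) at y +35 mm and is open on all other sides, down to the base plate 48 mm below this point.
- lid_hinge (a point): Middle of the lid's hinge axis, which runs along the stand's y at the far top edge of the lamp house: stand x +48, y +95, z 92 mm. Fixed to the stand.
- lamp_lid (a joint): Lid of the lamp house; rad, 0 = shut, grows as its front (stand -x) edge rises. A plate 72 (x) x 100 (y) x 4 mm, from 1 to 73 mm in front of the hinge axis; shut, its upper face is at stand z 96. Starts ajar at 0.3 to 0.7 and stays where it is left: about 0.1 N m turns it. Its half nearer the light gap (stand y 46 to 100) is bare and can be pressed.
- lid_edge (a point): Middle of the lid's front edge, on its upper face, 73 mm from the hinge axis; moves with the lid.
- bolt (a joint): Steel bolt, 9 mm thick, in two straps on the lid; m; 0 = withdrawn, 0.024 = fully home, where it stops. It slides along stand x, growing towards stand -x, against about 1.5 N of friction; starts at 0 to 0.008. It enters the keeper only with the lid fully shut, then holds it down. The straps rise 14 mm over the lid's upper face in front (-x) of the knob; behind it nothing rises over 12 mm.
- bolt_knob (a point): Top centre of the bolt's steel knob. The knob is upright when the lid is shut: 15 mm across, from 20 to 34 mm above the lid's upper face (this point at 34), on an 8 mm stem. With the lid shut and the bolt withdrawn it is at stand x +38, y +117, z 130 mm; going home it moves 24 mm to -x.
- keeper (a point): Middle of the keeper, a steel staple 10 mm long and 16 mm high on the fixed front ledge of the lamp house's top, into which the bolt slides: stand x -39, y +117, z 103 mm.
- rack: Dark grey plastic cuvette rack, fixed: 44 (x) x 165 (y) x 20 mm, origin at the centre of its underside. Three pockets in a row along its y axis, at y -56, 0 and +56 mm, each 14.5 (x) x 24.5 (y) mm and 14 mm deep (floor 6 mm above the bench).
- long_cuvette: The wanted cuvette: closed glass cell 12.5 (x) x 22.5 (y) x 45 mm tall, about 30 g, with a white stopper (8 mm in x, 6 mm high) on top. Origin at the centre of its foot, z up. The two wide faces (+x, -x) are frosted: grip there. The narrow ends (+y, -y) are the clear windows for the light. Stands in a rack pocket, foot 6 mm above the bench, length along the rack's y, 31 mm of it above the rack.
- beam_spot (a point): Point inside the long cuvette, on its axis, 15 mm above its foot: the beam is to pass here.
- square_cuvette_1: Of clear glass with two frosted side faces, closed, 12.5 x 12.5 mm and 45 mm tall, with a stopper 6 mm high; stands in another pocket of the rack. Not wanted; leave it where it is.
- square_cuvette_2: Of clear glass with two frosted side faces, closed, 12.5 x 12.5 mm and 45 mm tall, with a stopper 6 mm high; stands in another pocket of the rack. Not wanted; leave it where it is.
- flux_jar: Small jar with a white cap, 33 mm across, 62 mm tall, standing in front of the stand; leave it alone. Origin at the centre of its foot.
- round_tin: Round white tin, 48 mm across, 16 mm high, lying in front of the stand; leave it alone. Origin at the centre of its foot.
Mind the look-alikes: they are no part of the job. Leave any brown look-alike of the long_cuvette alone.

How it is judged:
By the outcome, as a careful person would: the job done as asked, in the order asked, and still so for the second after the job is handed in, while the arm keeps its last pose, push and grip.
It also fails if it takes over 59 s, if anything falls off the work surface, if the arm or the gripper's body presses on something with over 40 N, if the wrist force passes 120 N, or if a joint passes its speed limit or range.

## Working session

There is one attempt and no reset: what is moved stays moved. The work goes in short steps, Python scripts to look and compute and a tool call to move; the robot and the scene stay as the last step left them, time stands still between calls to the robot, and variables do not carry over. Pictures are saved under pics/ and viewed, at most 10 in all, crops included, and the job is handed in when it is done.

Besides the shell and the picture viewer there is one more tool, called as a command line: name --argument value ..., lists and objects as JSON in quotes. step_arm: Moves the arm, as the interface text tells. Its arguments: {"type":"object","properties":{"motion":{"type":"array"},"hand":{"type":"number"},"squeeze":{"type":"number"}},"required":["motion"]}

```bash
mkdir -p pics
cat > h.py <<'E'
import numpy as np,cv2
from cell import robot
def cam(n):
    c=robot.read_camera(n); return c
def project(c,P):
    R=np.array(c['rotation']);p=(np.atleast_2d(P)-np.array(c['xyz']))@R
    s=np.c_[p[:,0]/-p[:,2],-p[:,1]/-p[:,2]]
    s=s*(1+c['k1']*(s**2).sum(1,keepdims=True))
    K=np.array(c['intrinsics']);return np.c_[s,np.ones(len(s))]@K.T[:,:2]
def ray(c,uv):
    K=np.array(c['intrinsics']);d=np.array([(uv[0]-K[0,2])/K[0,0],(uv[1]-K[1,2])/K[1,1]]);s=d.copy()
    for _ in range(30): s=d/(1+c['k1']*(s@s))
    return np.array(c['xyz']),np.array(c['rotation'])@np.array([s[0],-s[1],-1])
def atz(c,uv,z):
    o,d=ray(c,uv);return o+d*(z-o[2])/d[2]
E
python3 - <<'E'
from h import *
import pickle
for n in('scene','top'):
    c=cam(n);pickle.dump(c,open(n+'.pkl','wb'));print(n,c['xyz'],c['k1'],np.round(c['intrinsics'],1).tolist(),np.round(c['rotation'],3).tolist())
    cv2.imwrite(f'pics/{n}0.png',cv2.resize(c['pixels'][:,:,::-1],(800,600),interpolation=cv2.INTER_CUBIC))
print(robot.observe())
E
```

```text
scene [-0.33349869 -0.29451897  0.83992218] 0.03765752521948922 [[482.3, 0.0, 250.3], [0.0, 482.3, 182.1], [0.0, 0.0, 1.0]] [0.907, -0.011, -0.988]
top [0.4131378  0.19811849 1.04428154] -0.1415306995393186 [[442.6, 0.0, 260.7], [0.0, 442.6, 188.2], [0.0, 0.0, 1.0]] [0.047, 0.027, -1.594]
{'time': 0.1, 'qpos': array([-1.37303049e+00,  3.42640281e-01,  1.52492022e+00,  1.96299395e-06,
        1.27537262e+00, -1.46007224e-01]), 'qvel': array([ 8.70125034e-04, -4.01830199e-04, -2.60210914e-03, -2.41088746e-04,
       -1.47275588e-05,  3.76116272e-03]), 'joint_efforts': array([ 1.67456783e-03, -4.32005739e+01, -2.44694030e+01,  7.18666962e-02,
        5.26275916e-02, -5.12166002e-05]), 'tool_pos': array([ 0.176899  , -0.49394699,  0.2431215 ]), 'tool_rot': array([-3.14026673e+00, -1.96879878e-04,  3.43772359e-01]), 'contact_force': array([0.29353691, 0.41695747, 0.69942432]), 'torque': array([-0.00838413,  0.03279076,  0.03611287]), 'grip_force': 0.0, 'opening': 0.09175624033474021}
```

View pics/scene0.png

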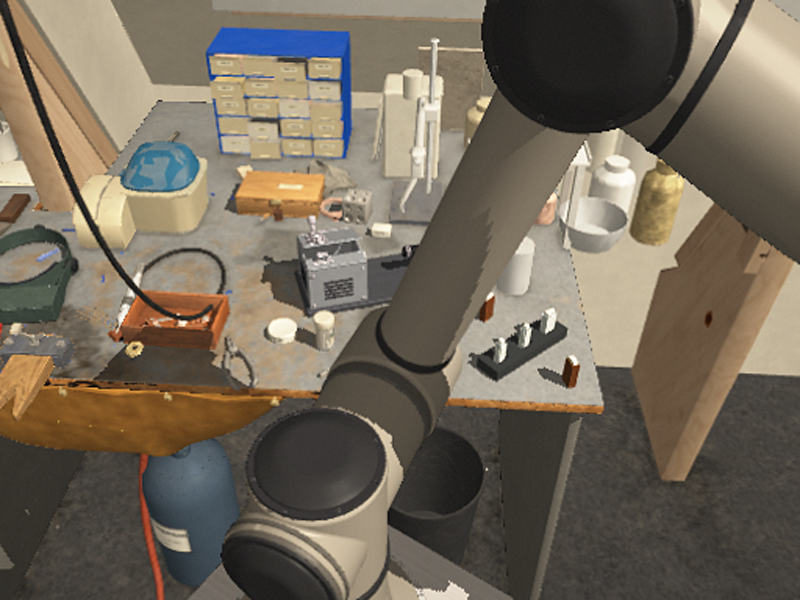

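View pics/top0.png

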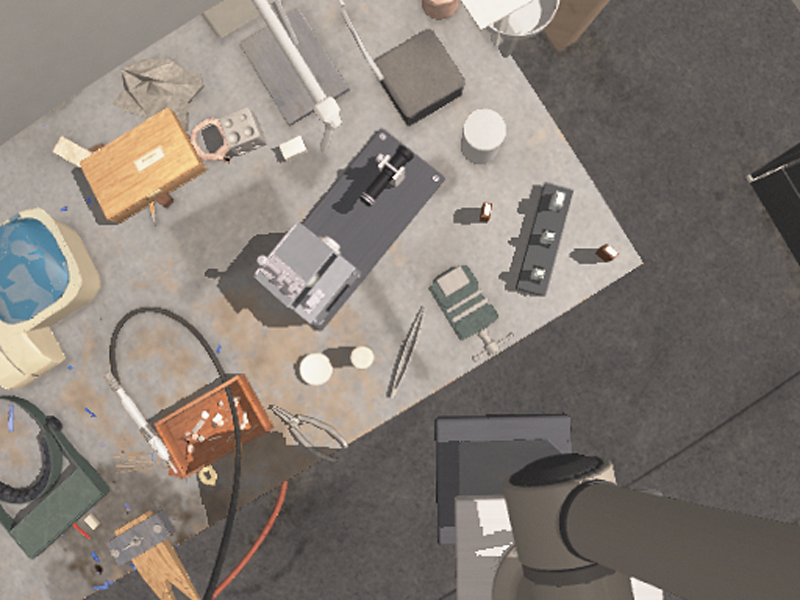

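```bash
sed -i 's/^from cell.*/&\nfrom scipy.spatial.transform import Rotation as Rn/; s/^    c=robot.read_camera(n); return c/    c=dict(robot.read_camera(n)); c["rotation"]=Rn.from_euler("xyz",c["rotation"]).as_matrix(); return c/' h.py
python3 - <<'E'
from h import *
import pickle
for n in('scene','top'):
    c=pickle.load(open(n+'.pkl','rb'));c=dict(c);c["rotation"]=Rn.from_euler("xyz",c["rotation"]).as_matrix();pickle.dump(c,open(n+'.pkl','wb'))
    print(project(c,robot.observe()['tool_pos']))
p=c['pixels'][:,:,::-1]
f=cv2.INTER_CUBIC
a=cv2.resize(p[80:212,147:287],None,fx=4,fy=4,interpolation=f)
b=cv2.resize(p[113:193,325:372],None,fx=5,fy=5,interpolation=f)
o=np.zeros((528,800,3),np.uint8);o[:,:560]=a;o[:400,565:800]=b
cv2.imwrite('pics/crop1.png',o)
s=pickle.load(open('scene.pkl','rb'))['pixels'][:,:,::-1]
a=cv2.resize(s[135:225,165:270],None,fx=4,fy=4,interpolation=f)
b=cv2.resize(s[185:255,295:375],None,fx=4,fy=4,interpolation=f)
o=np.zeros((360,760,3),np.uint8);o[:,:420]=a;o[:280,430:750]=b
cv2.imwrite('pics/crop2.png',o)
E
```

```text
[[602.27284856 405.08172745]]
[[615.89467707 315.06337218]]
```

View pics/crop1.png

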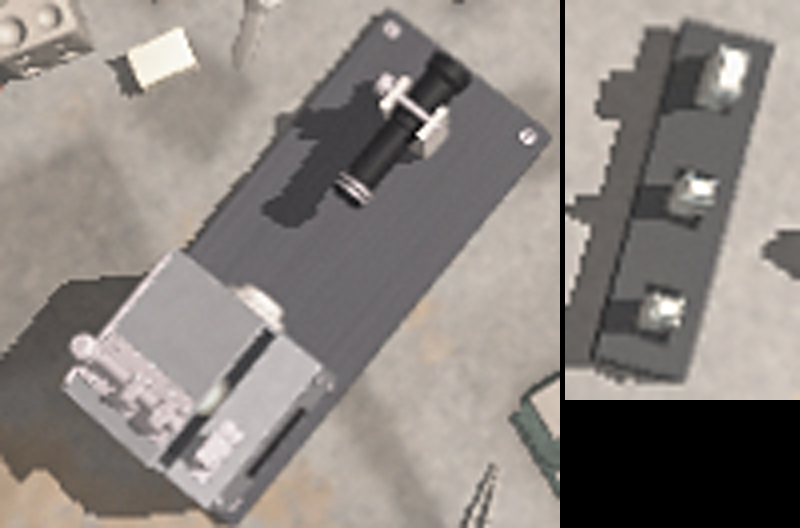

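View pics/crop2.png

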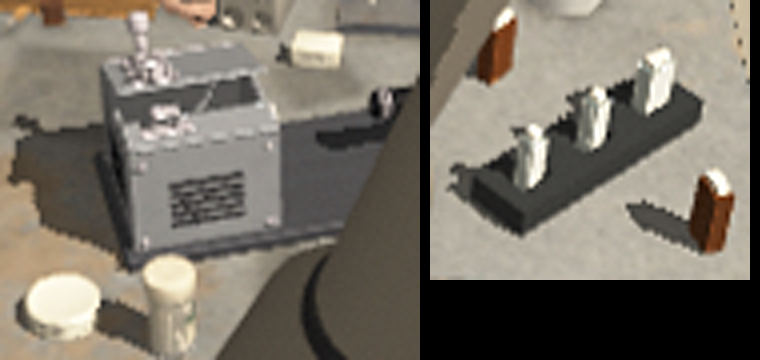

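```bash
cat > fit.py <<'E'
from h import *
import pickle
from scipy.optimize import least_squares
T=pickle.load(open('top.pkl','rb'));S=pickle.load(open('scene.pkl','rb'))
st=lambda u,v:(147+u/4,80+v/4)
rk=lambda u,v:(325+(u-565)/5,113+v/5)
sa=lambda u,v:(165+u/4,135+v/4)
def tf(p,P):
    c,s=np.cos(p[2]),np.sin(p[2]);P=np.atleast_2d(P)
    return np.c_[p[0]+c*P[:,0]-s*P[:,1],p[1]+s*P[:,0]+c*P[:,1],P[:,2]]
def fit(obs,p0):
    def f(p): return np.concatenate([(project(c,tf(p,P))-uv).ravel() for c,P,uv in obs])
    r=least_squares(f,p0,loss='soft_l1');print(np.round(r.x,4),np.round(r.fun.reshape(-1,2),1).tolist());return r.x
E
python3 - <<'E'
from fit import *
m=lambda *a:np.array(a)/1000
ob=[(T,m(63,-150,12),st(387,8)),(T,m(-63,-150,12),st(552,137)),(T,m(-63,150,12),st(232,524)),
(T,m(-55,45,96),st(335,377)),(T,m(-55,145,96),st(213,508)),(T,m(0,-135,60),st(450,68)),(T,m(0,-35,60),st(350,192)),
(S,m(-55,45,96),sa(278,128)),(S,m(-55,145,96),sa(135,157)),(S,m(-63,150,6),sa(127,265))]
ps=fit(ob,[.5,.25,.9])
r=fit([(T,m(22,-82.5,20),rk(773,45)),(T,m(-22,-82.5,20),rk(685,20)),(T,m(22,82.5,20),rk(685,383)),(T,m(-22,82.5,20),rk(605,360))],[.5,-.1,3.3])
for y in(-56,0,56):
    w=tf(r,m(0,y,57));print(w,(project(T,w)-[325,113])*5+[565,0],(project(S,w)-[295,185])*4+[430,0])
print('brown',atz(T,(486*.64,215*.64),0),atz(T,(602*.64,256*.64),0))
for n,P in dict(gap=(0,0,60),knob0=(38,117,130),press=(-10,70,96),lid=(48,95,92)).items(): print(n,tf(ps,m(*P)))
for th in(.3,.5,.7):
    e=[(48-73*np.cos(th)-4*np.sin(th)*0,y,92+73*np.sin(th)+4*np.cos(th)) for y in(45,145)]
    print(th,(project(T,tf(ps,m(*e)))-[147,80])*4,(project(S,tf(ps,m(*e)))-[165,135])*4)
    for b in (0,8):
        x,z=-(10+b),38;w=[48+x*np.cos(th)+z*np.sin(th),117,92-x*np.sin(th)+z*np.cos(th)]
        print(' k',((project(T,tf(ps,m(*w)))-[147,80])*4).round(),((project(S,tf(ps,m(*w)))-[165,135])*4).round())
E
```

```text
[0.5642 0.3049 0.8768] [[0.7, -1.3], [1.0, -1.6], [1.7, 1.3], [-2.4, -2.1], [-0.8, 1.5], [1.2, -0.7], [-1.4, 2.6], [-0.2, 0.0], [-2.2, -0.9], [0.5, 1.3]]
[0.5385 0.0165 1.7727] [[-34.9, -0.9], [0.8, 0.0], [-0.8, 0.2], [33.5, 0.5]]
[[0.59332454 0.02771235 0.057     ]] [[670.16891508  70.30627992]] [[615.3337086   39.48299011]]
[[0.53846169 0.01648436 0.057     ]] [[699.62655058 190.43887628]] [[594.08406544  92.84132916]]
[[0.48359885 0.00525637 0.057     ]] [[728.87128986 311.57528825]] [[571.34442428 150.01231396]]
brown [0.58019162 0.10235725 0.        ] [ 0.51351887 -0.07300377  0.        ]
gap [[0.56423839 0.3049019  0.06      ]]
knob0 [[0.4986079  0.40894824 0.13      ]]
press [[0.5040341  0.34198887 0.096     ]]
lid [[0.52191526 0.40256332 0.092     ]]
0.3 [[272.25304082 326.39417771]
 [154.62216434 474.61595348]] [[263.5770901   73.09654469]
 [113.66328238  97.18195839]]
 k [[ 78. 347.]] [[132.  14.]]
 k [[ 88. 356.]] [[134.  17.]]
0.5 [[260.57153464 317.01625001]
 [141.34651529 467.25554519]] [[261.06251248  51.85076996]
 [110.63076773  75.60133818]]
 k [[ 67. 339.]] [[130.  10.]]
 k [[ 76. 346.]] [[132.  10.]]
0.7 [[245.16607703 304.68832688]
 [124.53810688 456.70544917]] [[257.56342426  30.36551992]
 [106.93813812  53.72038572]]
 k [[ 58. 330.]] [[128.   7.]]
 k [[ 64. 337.]] [[129.   6.]]
```

```bash
cat > f2.py <<'E'
from fit import *
m=lambda *a:np.array(a)/1000
ra=lambda u,v:(295+(u-430)/4,185+v/4)
ob=[(T,m(63,-150,12),st(387,8)),(T,m(-63,-150,12),st(552,137)),(T,m(-63,150,12),st(232,524)),
(T,m(-55,145,96),st(213,508)),
(S,m(-55,45,96),sa(278,128)),(S,m(-55,145,96),sa(135,157)),(S,m(-63,150,6),sa(127,265))]
ps=fit(ob,[.56,.3,.9])
# rack: +y toward robot end? x right(-world y)
r=fit([(T,m(22,82.5,20),rk(773,45)),(T,m(-22,82.5,20),rk(685,20)),(T,m(22,-82.5,20),rk(685,383)),(T,m(-22,-82.5,20),rk(605,360)),
(S,m(-22,-82.5,20),ra(470,182)),(S,m(22,-82.5,20),ra(523,212)),(S,m(22,82.5,20),ra(702,100))],[.54,.02,-1.5])
E
python3 - <<'E'
from f2 import *
for y in(-56,0,56):
    w=tf(r,m(0,y,57));print(w,(project(T,w)-[325,113])*5+[565,0],(project(S,w)-[295,185])*4+[430,0])
def box(x0,x1,y0,y1,z0,z1,p):
    P=np.array([(x,y,z) for x in(x0,x1) for y in(y0,y1) for z in(z0,z1)])/1000
    return tf(p,P),[(i,j) for i in range(8) for j in range(i) if bin(i^j).count('1')==1]
def draw(c,bx,x0,y0,w,h,k):
    im=cv2.resize(c['pixels'][y0:y0+h,x0:x0+w,::-1],None,fx=k,fy=k,interpolation=cv2.INTER_CUBIC)
    for P,E in bx:
        q=np.int32((project(c,P)-[x0,y0]+.5)*k*16-8)
        for i,j in E: cv2.line(im,tuple(map(int,q[i])),tuple(map(int,q[j])),(0,255,0),1,cv2.LINE_AA,4)
    return im
B=[box(-63,63,-150,150,0,12,ps),box(-55,50,45,145,12,92,ps),box(-2,2,-135,-35,58,62,ps)]
Rk=[box(-22,22,-82.5,82.5,0,20,r),box(-6.2,6.2,44.7,67.2,6,51,r),box(-6.2,6.2,-6.2,6.2,6,51,r)]
o=np.zeros((600,800,3),np.uint8)
a=draw(T,B,147,80,140,132,3);o[:396,:420]=a
a=draw(T,Rk,320,108,60,88,4);o[:352,425:665]=a
a=draw(S,B,185,140,85,65,3);o[400:595,:255]=a
a=draw(S,Rk,295,185,80,61,4);o[355:599,425:745]=a
cv2.imwrite('pics/ov.png',o)
E
```

```text
[0.5654 0.3059 0.8729] [[0.5, -1.7], [0.7, -1.8], [1.0, 0.8], [-1.5, 0.9], [-0.4, -0.3], [-2.4, -1.3], [0.3, 0.8]]
[ 0.5384  0.0156 -1.8541] [[0.3, -0.1], [-0.1, 0.0], [0.9, 0.2], [-1.4, -0.1], [0.2, -1.2], [0.1, 1.1], [-0.4, 0.1]]
[[0.48467875 0.03125468 0.057     ]] [[671.17413946 310.52078594]] [[532.94503618 132.42718575]]
[[0.53844672 0.01560205 0.057     ]] [[701.57608515 190.4300826 ]] [[595.37937275  93.38493429]]
[[ 5.92214696e-01 -5.05861094e-05  5.70000000e-02]] [[731.29829641  71.54424089]] [[654.93694019  56.17407487]]
```

View pics/ov.png

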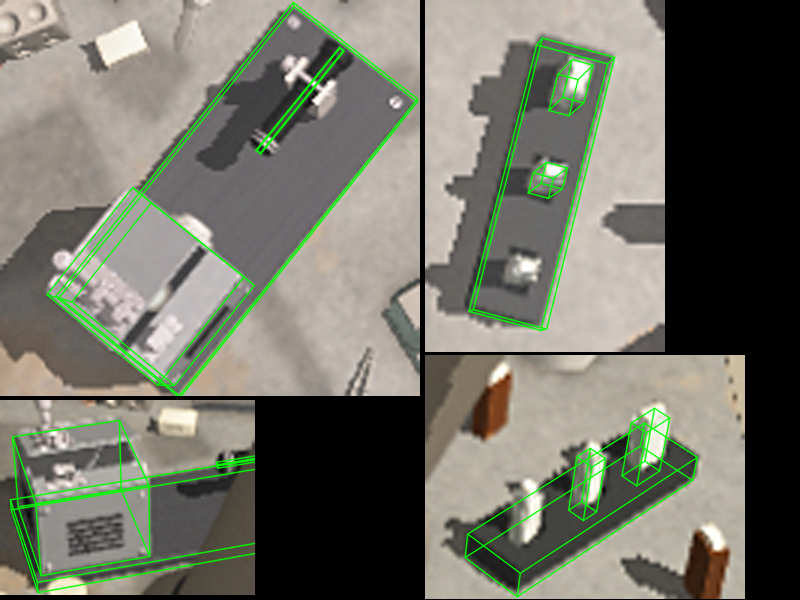

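```bash
cat > g.py <<'E'
from h import *
ps=np.array([.5654,.3059,.8729]);rk=np.array([.5384,.0156,-1.8541])
def W(p,x,y,z): 
    c,s=np.cos(p[2]),np.sin(p[2]);return np.array([p[0]+(c*x-s*y)/1e3,p[1]+(s*x+c*y)/1e3,z/1e3])
def go(*wps):  # (xyz,yaw)
    o=robot.observe();R=Rn.from_euler('xyz',o['tool_rot'])
    print('t',o['time'],o['tool_pos'].round(4),o['tool_rot'].round(4),'F',o['contact_force'].round(1),'open',round(o['opening'],4))
    for P,y in wps:
        sp=(o['tool_rot'][2]-y+np.pi)%(2*np.pi)-np.pi
        print('  ->',np.round(P,4),'shift',(R.inv().apply(np.array(P)-o['tool_pos'])/.06).round(3).tolist(),'spin',round(sp,3))
YS=2.444
E
python3 -c "
from g import *
go(([.45,-.1,.22],1.4),(W(ps,0,70,200),YS),(W(ps,0,70,113),YS))"
```

```text
t 0.1 [ 0.1769 -0.4939  0.2431] [-3.1403e+00 -2.0000e-04  3.4380e-01] F [0.3 0.4 0.7] open 0.0918
  -> [ 0.45 -0.1   0.22] shift [6.498, -4.647, 0.393] spin -1.056
  -> [0.5118 0.3509 0.2   ] shift [10.0, -11.375, 0.736] spin -2.1
  -> [0.5118 0.3509 0.113 ] shift [10.0, -11.373, 2.186] spin -2.1
```

step_arm --motion '[[[6.5, -4.65, 0.3], -1.05], [[6.5, -4.65, 0.3], -1.05], [[6.5, -4.65, 0.3], -1.05], [[6.5, -4.65, 0.3], -1.05], [[6.5, -4.65, 0.3], -1.05], [[6.5, -4.65, 0.3], -1.05], [[6.5, -4.65, 0.3], -1.05], [[10.0, -11.4, 0.5], -2.1], [[10.0, -11.4, 0.5], -2.1], [[10.0, -11.4, 0.5], -2.1]]' --hand 255 --squeeze 20

```text
time: 1.35
tool_pos: [0.4583, 0.0517, 0.2219]
tool_rot: [-3.141, 0.0, 1.962]
contact_force: [1.3, -0.3, 0.6]
opening: 0.0011
grip_force: 0.0
```

```bash
python3 -c "
from g import *
go((W(ps,0,70,200),YS),(W(ps,0,70,113),YS))"
```

```text
t 1.35 [0.4583 0.0517 0.2219] [-3.1414e+00  1.0000e-04  1.9624e+00] F [ 1.3 -0.3  0.6] open 0.0011
  -> [0.5118 0.3509 0.2   ] shift [4.269, 2.727, 0.364] spin -0.482
  -> [0.5118 0.3509 0.113 ] shift [4.269, 2.727, 1.814] spin -0.482
```

step_arm --motion '[[[4.2, 2.7, 0.4], -0.48], [[4.2, 2.7, 0.4], -0.48], [[4.2, 2.7, 0.4], -0.48], [[4.2, 2.7, 0.4], -0.48], [[4.2, 2.7, 0.4], -0.48], [[4.2, 2.7, 0.4], -0.48], [[4.2, 2.7, 0.4], -0.48], [[4.2, 2.7, 0.4], -0.48]]'

```text
time: 2.35
tool_pos: [0.5138, 0.3429, 0.1983]
tool_rot: [-3.141, 0.0, 2.435]
contact_force: [-0.3, -0.3, 0.3]
opening: 0.0003
grip_force: 0.0
```

Run:
```python
from g import *
go((W(ps,0,70,200),YS),(W(ps,0,70,113),YS))
c=cam('top');print(project(c,W(ps,0,70,180)))
a=cv2.resize(c['pixels'][80:212,130:310,::-1],None,fx=4,fy=4,interpolation=cv2.INTER_CUBIC);cv2.imwrite('pics/t1.png',a)
```

```text
t 2.35 [0.5138 0.3429 0.1983] [-3.1412e+00  2.0000e-04  2.4350e+00] F [-0.3 -0.3  0.3] open 0.0003
  -> [0.5118 0.3509 0.2   ] shift [0.112, 0.079, -0.029] spin -0.009
  -> [0.5118 0.3509 0.113 ] shift [0.112, 0.08, 1.421] spin -0.009
[[193.97294446 160.70487964]]
```

step_arm --motion '[[[0.1, 0.08, 0.4], -0.01], [[0.1, 0.08, 0.6], -0.01], [[0.1, 0.08, 0.75], -0.01], [[0.1, 0.08, 0.9], -0.01], [[0.1, 0.08, 1.0], -0.01], [[0.1, 0.08, 1.1], -0.01], [[0.1, 0.08, 1.2], -0.01], [[0.1, 0.08, 1.28], -0.01], [[0.1, 0.08, 1.35], -0.01], [[0.1, 0.08, 1.35], -0.01]]'

```text
time: 3.65
tool_pos: [0.5121, 0.3517, 0.1167]
tool_rot: [-3.141, -0.0, 2.446]
contact_force: [-0.8, 0.1, -0.3]
opening: 0.0007
grip_force: 0.0
```

step_arm --motion '[[[0, 0, 0.03], 0], [[0, 0, 0.05], 0], [[0, 0, 0.06], 0], [[0, 0, 0.06], 0]]'

```text
time: 4.15
tool_pos: [0.5123, 0.3516, 0.1135]
tool_rot: [3.142, 0.0, 2.446]
contact_force: [0.4, 0.5, -0.9]
opening: 0.0007
grip_force: 0.0
```

step_arm --motion '[[[0, 0, 0.02], 0], [[0, 0, 0.03], 0], [[0, 0, 0.03], 0]]'

```text
time: 4.53
tool_pos: [0.5124, 0.3517, 0.1132]
tool_rot: [3.141, 0.001, 2.446]
contact_force: [-3.2, -2.1, 9.3]
opening: 0.0004
grip_force: 4.6
```

Run:
```python
from g import *
print(robot.observe()['contact_force'])
o=np.zeros((600,800,3),np.uint8)
c=cam('top');o[:540,:480]=cv2.resize(c['pixels'][100:208,160:256,::-1],None,fx=5,fy=5,interpolation=cv2.INTER_CUBIC)
c=cam('scene');o[:360,480:800]=cv2.resize(c['pixels'][130:220,185:265,::-1],None,fx=4,fy=4,interpolation=cv2.INTER_CUBIC)
cv2.imwrite('pics/t2.png',o)
```

```text
[-3.18637796 -2.11193617  9.25727527]
```

View pics/t2.png

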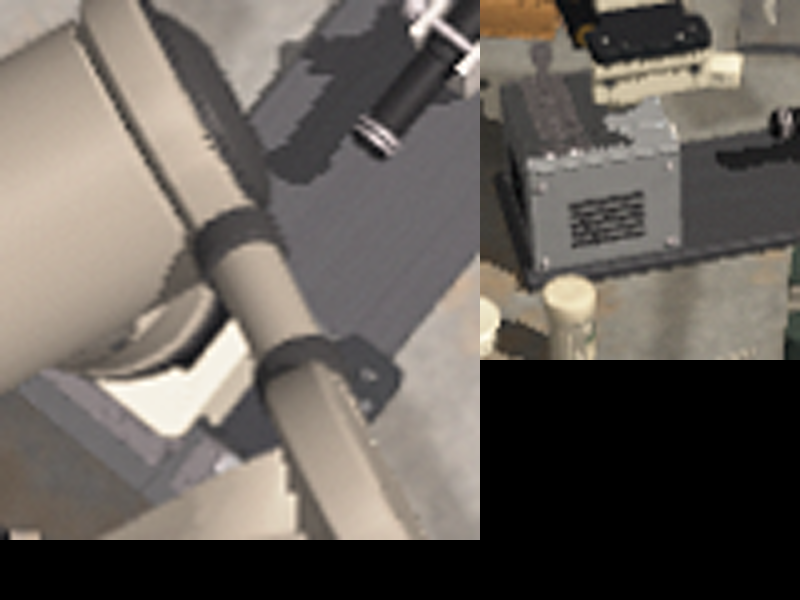

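step_arm --motion '[[[0, 0, 0.03], 0], [[0, 0, 0.05], 0], [[0, 0, 0.05], 0]]'

```text
time: 5.0
tool_pos: [0.5124, 0.3517, 0.1128]
tool_rot: [3.139, 0.001, 2.447]
contact_force: [-8.9, -5.5, 24.9]
opening: 0.0001
grip_force: 12.6
```

Run:
```python
from g import *
go((W(ps,0,70,180),YS),(W(ps,78,117,180),YS),(W(ps,78,117,131),YS),(W(ps,40.5,117,131),YS))
```

```text
t 5.0 [0.5124 0.3517 0.1128] [3.1392e+00 1.4000e-03 2.4466e+00] F [-8.9 -5.5 24.9] open 0.0001
  -> [0.5118 0.3509 0.18  ] shift [-0.002, -0.015, -1.119] spin 0.003
  -> [0.5259 0.4408 0.18  ] shift [0.778, 1.287, -1.117] spin 0.003
  -> [0.5259 0.4408 0.131 ] shift [0.779, 1.285, -0.301] spin 0.003
  -> [0.5018 0.4121 0.131 ] shift [0.781, 0.66, -0.302] spin 0.003
```

step_arm --motion '[[[0, 0, -0.5], 0], [[0, 0, -1.2], 0], [[0.3, 0.5, -1.2], 0], [[0.78, 1.29, -1.2], 0], [[0.78, 1.29, -1.2], 0], [[0.78, 1.29, -1.2], 0], [[0.78, 1.29, -0.8], 0], [[0.78, 1.29, -0.5], 0], [[0.78, 1.29, -0.38], 0], [[0.78, 1.29, -0.38], 0]]'

```text
time: 6.25
tool_pos: [0.5259, 0.4406, 0.1312]
tool_rot: [-3.141, -0.0, 2.446]
contact_force: [-0.2, 0.5, 0.2]
opening: 0.0003
grip_force: 0.0
```

Run:
```python
from g import *
go((W(ps,78,117,131),YS),(W(ps,40.5,117,131),YS))
o=np.zeros((600,800,3),np.uint8)
c=cam('top');o[:540,:480]=cv2.resize(c['pixels'][100:208,140:236,::-1],None,fx=5,fy=5,interpolation=cv2.INTER_CUBIC)
c=cam('scene');print(project(c,W(ps,38,117,130)));o[:360,480:800]=cv2.resize(c['pixels'][120:210,175:255,::-1],None,fx=4,fy=4,interpolation=cv2.INTER_CUBIC)
cv2.imwrite('pics/t3.png',o)
```

```text
t 6.25 [0.5259 0.4406 0.1312] [-3.1407e+00 -1.0000e-04  2.4458e+00] F [-0.2  0.5  0.2] open 0.0003
  -> [0.5259 0.4408 0.131 ] shift [0.004, 0.003, 0.003] spin 0.002
  -> [0.5018 0.4121 0.131 ] shift [0.005, -0.622, 0.003] spin 0.002
[[198.95263565 140.9007876 ]]
```

View pics/t3.png

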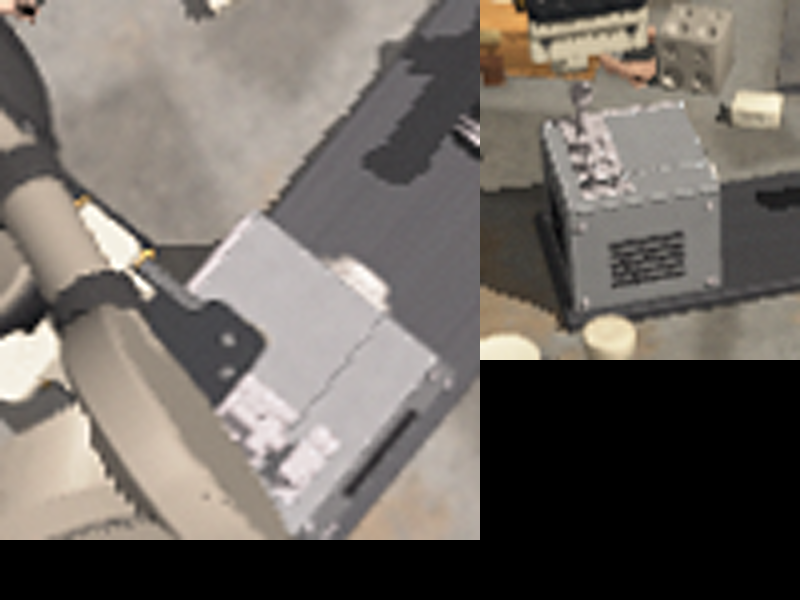

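step_arm --motion '[[[0, -0.1, 0], 0], [[0, -0.2, 0], 0], [[0, -0.3, 0], 0], [[0, -0.4, 0], 0], [[0, -0.48, 0], 0], [[0, -0.55, 0], 0], [[0, -0.55, 0], 0]]'

```text
time: 7.22
tool_pos: [0.5046, 0.4155, 0.1316]
tool_rot: [-3.141, 0.0, 2.446]
contact_force: [-0.6, 0.6, 0.7]
opening: 0.0006
grip_force: 0.4
```

step_arm --motion '[[[0, -0.04, 0], 0], [[0, -0.08, 0], 0], [[0, -0.12, 0], 0], [[0, -0.12, 0], 0]]'

```text
time: 7.72
tool_pos: [0.5001, 0.4101, 0.1316]
tool_rot: [3.141, 0.0, 2.446]
contact_force: [0.5, 1.9, 1.7]
opening: 0.0004
grip_force: 1.0
```

Run:
```python
from g import *
go((W(ps,40.5,117,131),YS))
o=np.zeros((600,800,3),np.uint8)
c=cam('top');o[:540,:480]=cv2.resize(c['pixels'][110:218,140:236,::-1],None,fx=5,fy=5,interpolation=cv2.INTER_CUBIC)
c=cam('scene');print(project(c,[W(ps,x,117,130) for x in (38,14)]),project(c,robot.observe()['tool_pos']-[0,0,.017]));o[:540,480:800]=cv2.resize(c['pixels'][115:205,180:233,::-1],None,fx=6,fy=6,interpolation=cv2.INTER_CUBIC)[:,:320]
cv2.imwrite('pics/t4.png',o)
```

```text
t 7.725 [0.5001 0.4101 0.1316] [3.1415e+00 1.0000e-04 2.4463e+00] F [0.5 1.9 1.7] open 0.0004
  -> [0.5018 0.4121 0.131 ] shift [-0.0, 0.043, 0.01] spin 0.002
[[198.95263565 140.9007876 ]
 [200.82871098 145.72029175]] [[199.277336   145.74267744]]Traceback (most recent call last):
  File "<stdin>", line 5, in <module>
ValueError: could not broadcast input array from shape (540,318,3) into shape (540,320,3)
```

step_arm --motion '[[[0, -0.03, 0], 0], [[0, -0.06, 0], 0], [[0, -0.09, 0], 0], [[0, -0.09, 0], 0]]'

```text
time: 8.32
tool_pos: [0.499, 0.4083, 0.1331]
tool_rot: [3.133, 0.001, 2.446]
contact_force: [6.8, 9.2, 2.5]
opening: 0.0003
grip_force: 4.8
```

step_arm --motion '[[[0, -0.04, 0], 0], [[0, -0.08, 0], 0], [[0, -0.08, 0], 0]]'

```text
time: 8.7
tool_pos: [0.4979, 0.4066, 0.1347]
tool_rot: [3.125, 0.003, 2.446]
contact_force: [10.0, 14.8, 3.5]
opening: 0.0009
grip_force: 7.9
```

Run:
```python
from g import *
go((W(ps,40.5,117,131),YS))
o=np.zeros((600,800,3),np.uint8)
c=cam('top');o[:540,:480]=cv2.resize(c['pixels'][110:218,140:236,::-1],None,fx=5,fy=5,interpolation=cv2.INTER_CUBIC)
c=cam('scene');o[:540,480:798]=cv2.resize(c['pixels'][115:205,180:233,::-1],None,fx=6,fy=6,interpolation=cv2.INTER_CUBIC)[:,:320]
cv2.imwrite('pics/t4.png',o)
```

```text
t 8.7 [0.4979 0.4066 0.1347] [3.1253e+00 2.8000e-03 2.4462e+00] F [10.  14.8  3.5] open 0.0009
  -> [0.5018 0.4121 0.131 ] shift [0.01, 0.111, 0.063] spin 0.002
```

View pics/t4.png

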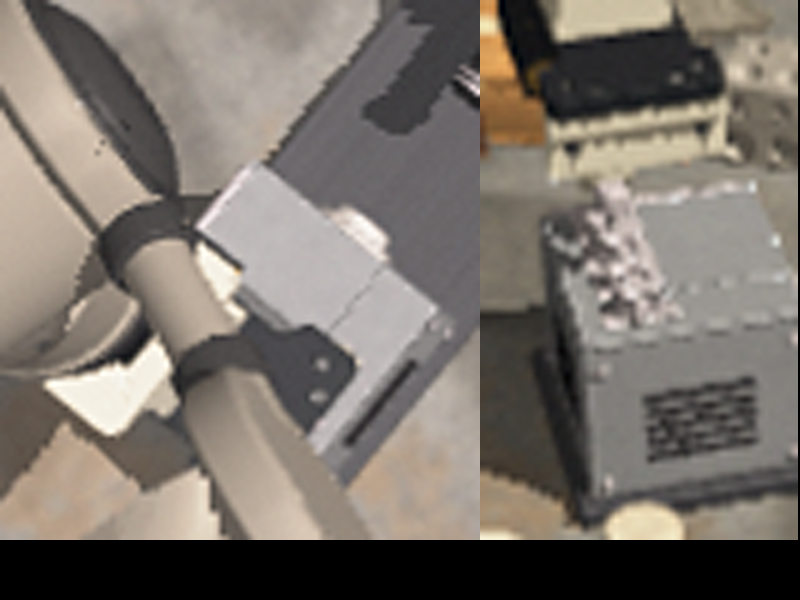

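step_arm --motion '[[[0, 0.2, -0.1], 0], [[0, 0.6, -0.2], 0], [[0, 0.7, -0.8], 0], [[0, 0.7, -1.5], 0], [[0, 0.7, -1.5], 0], [[0, 0.7, -1.5], 0]]'

```text
time: 9.55
tool_pos: [0.52, 0.434, 0.2203]
tool_rot: [-3.139, -0.0, 2.446]
contact_force: [-0.4, 0.4, 0.2]
opening: 0.0006
grip_force: 0.0
```

```bash
cat > sil.py <<'E'
from fit import *
from g import W,rk as RK
def hull(c,p,hx,hy,hs,k):
    P=np.array([(x,y,z) for x in(-hx,hx) for y in(-hy,hy) for z in(21,51)]+[(x,y,57) for x in(-4,4) for y in(-hs,hs)])/1e3
    return cv2.convexHull(np.int32((project(c,tf(p,P))+.5)*k))
def score(p,hx,hy,hs,cams=(T,S)):
    t=[]
    for c in cams:
        k=6;u=project(c,[p[0],p[1],.04])[0].astype(int);x0,y0=u-14
        g=c['pixels'][y0:y0+28,x0:x0+28].astype(float).mean(2)
        g=cv2.resize(g,None,fx=k,fy=k,interpolation=cv2.INTER_LINEAR);g=np.clip((g-95)/80,0,1)
        h=hull(c,p,hx,hy,hs,k)-np.int32([x0*k,y0*k]);m=np.zeros(g.shape,np.uint8);cv2.fillPoly(m,[h],1)
        o=cv2.dilate(m,np.ones((25,25)))-m
        t.append(g[m>0].mean()-g[o>0].mean())
    return t
if __name__=='__main__':
    for y,hy,hs in((56,11.25,9),(0,6.25,4),(-56,6.25,4)):
        w=W(RK,0,y,0);best=[]
        for a in np.arange(-6,6.1,.5):
            for b in np.arange(-6,6.1,.5):
                p=[w[0]+a/1e3,w[1]+b/1e3,RK[2]];s=score(p,6.25,hy,hs);best.append((sum(s),s[0],s[1],a,b))
        B=np.array(best);print(y,w,[B[B[:,i].argsort()[-4:],3:].mean(0) for i in(0,1,2)],B[:,:3].max(0))
E
python3 sil.py; python3 -c "
from g import *
go((W(rk,0,56,180),2.859))"
```

```text
56 [ 5.92167684e-01 -5.36322758e-05  0.00000000e+00] [array([ 2.25, -1.25]), array([ 2.25, -0.75]), array([ 1.75, -3.  ])] [0.90995367 0.62679118 0.30965767]
0 [0.5384 0.0156 0.    ] [array([ 1.625, -0.375]), array([1.625, 0.5  ]), array([-1.  , -1.75])] [1.05791739 0.56348376 0.54644542]
-56 [0.48463232 0.03125363 0.        ] [array([1.875, 0.125]), array([2.   , 1.125]), array([ 0., -1.])] [1.1216814  0.64197374 0.50656796]
t 9.55 [0.52   0.434  0.2203] [-3.1391e+00 -4.0000e-04  2.4462e+00] F [-0.4  0.4  0.2] open 0.0006
  -> [ 5.922e-01 -1.000e-04  1.800e-01] shift [-5.559, -4.781, 0.682] spin -0.413
```

step_arm --motion '[[[-2.28, -2.74, 0.3], -0.2], [[-2.28, -2.74, 0.3], -0.2], [[-2.28, -2.74, 0.3], -0.2], [[-2.28, -2.74, 0.3], -0.2], [[-5.6, -4.79, 0.7], -0.413], [[-5.6, -4.79, 0.7], -0.413], [[-5.6, -4.79, 0.7], -0.413], [[-5.6, -4.79, 0.7], -0.413], [[-5.6, -4.79, 0.7], -0.413], [[-5.6, -4.79, 0.7], -0.413]]' --hand 144 --squeeze 6

```text
time: 10.8
tool_pos: [0.5934, -0.001, 0.1782]
tool_rot: [-3.141, -0.003, 2.859]
contact_force: [-0.1, 0.6, 0.1]
opening: 0.0401
grip_force: 0.0
```

Run:
```python
from g import *
C=[.594,-.0015]
go((C+[.18],2.859),(C+[.09],2.859),(C+[.042],2.859))
for n in('top','scene'):
    c=cam(n);print(project(c,robot.observe()['tool_pos']-[0,0,.017]));cv2.imwrite(f'pics/r_{n}.png',c['pixels'][:,:,::-1])
# bolt check: bright/dark near knob predicted
```

```text
t 10.8 [ 0.5934 -0.001   0.1782] [-3.1414 -0.0032  2.8587] F [-0.1  0.6  0.1] open 0.0401
  -> [ 0.594  -0.0015  0.18  ] shift [-0.012, -0.005, -0.03] spin -0.0
  -> [ 0.594  -0.0015  0.09  ] shift [-0.017, -0.005, 1.47] spin -0.0
  -> [ 0.594  -0.0015  0.042 ] shift [-0.019, -0.005, 2.27] spin -0.0
[[368.26293049 117.23338167]]
[[357.64528997 165.0982344 ]]
```

step_arm --motion '[[[-0.015, 0, 0.7], 0], [[-0.015, 0, 1.3], 0], [[-0.015, 0, 1.7], 0], [[-0.015, 0, 2.0], 0], [[-0.015, 0, 2.2], 0], [[-0.015, 0, 2.27], 0], [[-0.015, 0, 2.27], 0]]'

```text
time: 11.78
tool_pos: [0.5954, -0.0013, 0.0436]
tool_rot: [-3.142, 0.0, 2.86]
contact_force: [-0.4, 0.1, 0.3]
opening: 0.04
grip_force: 0.0
```

Run:
```python
from g import *
go(([.594,-.0015,.0415],2.859))
o=np.zeros((520,800,3),np.uint8)
c=cam('scene');o[:,:520]=cv2.resize(c['pixels'][170:235,310:375,::-1],None,fx=8,fy=8,interpolation=cv2.INTER_CUBIC)
c=cam('top');o[:400,520:795]=cv2.resize(c['pixels'][90:170,325:380,::-1],None,fx=5,fy=5,interpolation=cv2.INTER_CUBIC)
cv2.imwrite('pics/t5.png',o)
```

```text
t 11.775 [ 0.5954 -0.0013  0.0436] [-3.1416e+00  4.0000e-04  2.8598e+00] F [-0.4  0.1  0.3] open 0.04
  -> [ 0.594  -0.0015  0.0415] shift [0.022, -0.01, 0.036] spin 0.001
```

View pics/t5.png

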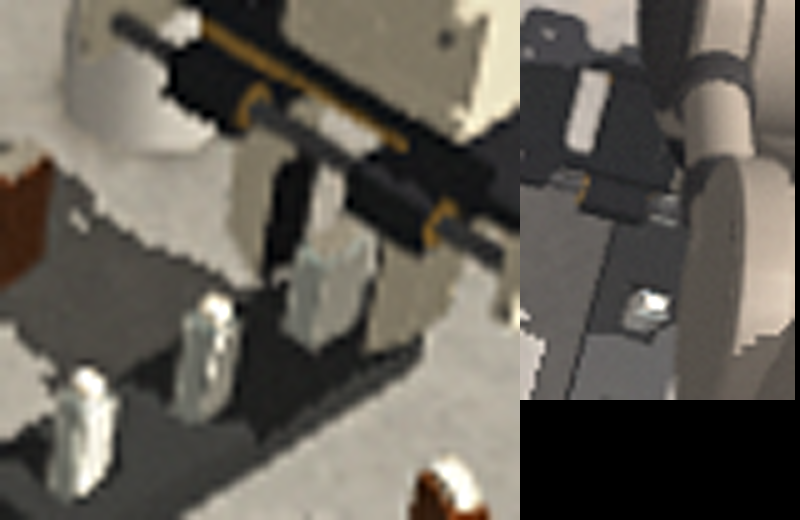

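Run:
```python
from g import *
import pickle
S=pickle.load(open('scene.pkl','rb'))
f=lambda P:((project(S,P)-[310,170]+.5)*8-.5).round().tolist()
t=[.5954*1,-.0013,rk[2]]
for n,x,y,hz in(('Lpad front',-20,-9.5,45),('Lpad back',-20,9.5,45),('Rpad front',20,-9.5,45),('Rback front',39,-9.5,45),('Rback back',39,9.5,45),('tip R',20,-9.5,26),('tip R out',39,-9.5,26),('tip L',-20,-9.5,26)): print(n,f(W(t,x,y,hz)))
for x,y in((-6.25,-11.25),(6.25,-11.25),(6.25,11.25),(-6.25,11.25)): print('cuv',x,y,f(W(t,x,y,51)),f(W(t,x,y,25)))
```

```text
Lpad front [[268.0, 242.0]]
Lpad back [[307.0, 218.0]]
Rpad front [[365.0, 305.0]]
Rback front [[413.0, 336.0]]
Rback back [[452.0, 311.0]]
tip R [[357.0, 351.0]]
tip R out [[404.0, 382.0]]
tip L [[260.0, 287.0]]
cuv -6.25 -11.25 [[300.0, 251.0]] [[289.0, 313.0]]
cuv 6.25 -11.25 [[330.0, 271.0]] [[319.0, 333.0]]
cuv 6.25 11.25 [[377.0, 242.0]] [[365.0, 303.0]]
cuv -6.25 11.25 [[346.0, 222.0]] [[335.0, 284.0]]
```

step_arm --motion '[[[0.02, 0, 0.03], 0], [[0.02, 0, 0.03], 0]]'

```text
time: 12.12
tool_pos: [0.5941, -0.0013, 0.0417]
tool_rot: [-3.142, 0.0, 2.859]
contact_force: [0.0, -0.0, -0.1]
opening: 0.04
grip_force: 0.0
```

step_arm --motion '[[[0, 0, 0], 0], [[0, 0, 0], 0], [[0, 0, 0], 0], [[0, 0, 0], 0], [[0, 0, 0], 0]]' --hand 255 --squeeze 5

```text
time: 12.75
tool_pos: [0.5942, -0.0013, 0.0416]
tool_rot: [-3.142, 0.0, 2.859]
contact_force: [0.7, -0.5, -0.9]
opening: 0.0127
grip_force: 5.0
```

Run:
```python
from g import *
o=robot.observe();R=Rn.from_euler('xyz',o['tool_rot']);go(([.594,-.0015,.0415],2.859));print('Ftool',R.inv().apply(o['contact_force']).round(2),o['grip_force'])
```

```text
t 12.75 [ 0.5942 -0.0013  0.0416] [-3.1415e+00  1.0000e-04  2.8593e+00] F [ 0.7 -0.5 -0.9] open 0.0127
  -> [ 0.594  -0.0015  0.0415] shift [0.001, -0.004, 0.001] spin 0.0
Ftool [-0.79 -0.3   0.94] 4.999873414635658
```

step_arm --motion '[[[0, 0, 0], 0], [[0, 0, 0], 0], [[0, 0, -0.05], 0], [[0, 0, -0.15], 0], [[0, 0, -0.3], 0], [[0, 0, -0.5], 0], [[0, 0, -0.8], 0], [[0, 0, -1.2], 0], [[0, 0, -1.5], 0], [[0, 0, -1.5], 0]]' --squeeze 12

```text
time: 14.0
tool_pos: [0.5951, -0.0014, 0.1337]
tool_rot: [3.141, 0.004, 2.859]
contact_force: [0.4, 0.4, 0.7]
opening: 0.0125
grip_force: 12.0
```

Run:
```python
from g import *
go(([.52,.17,.14],2.65),(W(ps,0,0,140),YS),(W(ps,0,0,80.6),YS))
```

```text
t 14.0 [ 0.5951 -0.0014  0.1337] [3.1411 0.0041 2.8593] F [0.4 0.4 0.7] open 0.0125
  -> [0.52 0.17 0.14] shift [1.998, 2.395, -0.112] spin 0.209
  -> [0.5654 0.3059 0.14  ] shift [1.902, 4.781, -0.11] spin 0.415
  -> [0.5654 0.3059 0.0806] shift [1.906, 4.781, 0.88] spin 0.415
```

```bash
cat > ef.py <<'E'
from fit import *
from scipy.ndimage import map_coordinates
from g import ps
def edges(c,segs,p,half=5):
    g=cv2.GaussianBlur(c['pixels'].astype(np.float32).mean(2),(0,0),.7);res=[]
    for A,B in segs:
        A=np.array(A)/1e3;B=np.array(B)/1e3;q=project(c,tf(p,A+np.linspace(.04,.96,30)[:,None]*(B-A)))
        t=q[-1]-q[0];t/=np.linalg.norm(t);n=np.array([-t[1],t[0]]);s=np.arange(-half,half+.01,.1)
        X=q[:,None]+s[None,:,None]*n
        v=map_coordinates(g,[X[...,1],X[...,0]],order=1);d=np.abs(np.gradient(v,axis=1));prof=d.sum(0)
        i=d.argmax(1);res.append((s[prof.argmax()],np.median(s[i]),s[i].std()))
        print(A,B,'n',n.round(2),'off',np.round(res[-1],2),'mm/px',round(float(np.linalg.norm(tf(p,B)-tf(p,A))*1e3/np.linalg.norm(project(c,tf(p,B))-project(c,tf(p,A)))),2))
if __name__=='__main__':
    edges(T,[((-63,-150,12),(-63,140,12)),((-63,-150,0),(-63,140,0)),((-63,-150,12),(63,-150,12)),((63,-150,12),(63,40,12)),((-55,50,96),(-55,140,96)),((-50,145,96),(-20,145,96)),((-50,45,96),(-26,45,96))],ps)
    edges(S,[((-55,50,96),(-55,140,96)),((-55,145,20),(-55,145,90)),((-55,45,20),(-55,45,90)),((-63,100,0),(-63,148,0)),((-63,60,12),(-63,148,12))],ps)
    print(project(T,tf(ps,np.array([0,0,.06]))))
E
python3 ef.py
```

```text
[-0.063 -0.15   0.012] [-0.063  0.14   0.012] n [-0.78 -0.63] off [-0.    0.1   0.68] mm/px 2.36
[-0.063 -0.15   0.   ] [-0.063  0.14   0.   ] n [-0.78 -0.63] off [0.6  0.5  0.59] mm/px 2.38
[-0.063 -0.15   0.012] [ 0.063 -0.15   0.012] n [ 0.61 -0.79] off [-1.1  -1.3   1.06] mm/px 2.4
[ 0.063 -0.15   0.012] [0.063 0.04  0.012] n [-0.78 -0.63] off [1.4  1.4  0.67] mm/px 2.39
[-0.055  0.05   0.096] [-0.055  0.14   0.096] n [-0.78 -0.62] off [ 0.4  -0.65  1.42] mm/px 2.16
[-0.05   0.145  0.096] [-0.02   0.145  0.096] n [ 0.63 -0.78] off [0.5 0.5 0.2] mm/px 2.18
[-0.05   0.045  0.096] [-0.026  0.045  0.096] n [ 0.62 -0.78] off [0.3  0.3  0.22] mm/px 2.18
[-0.055  0.05   0.096] [-0.055  0.14   0.096] n [-0.16 -0.99] off [-0.3  -0.25  2.4 ] mm/px 2.61
[-0.055  0.145  0.02 ] [-0.055  0.145  0.09 ] n [ 1.   -0.07] off [-0.   -0.3   0.61] mm/px 3.32
[-0.055  0.045  0.02 ] [-0.055  0.045  0.09 ] n [ 1.   -0.01] off [-0.    0.5   0.34] mm/px 3.36
[-0.063  0.1    0.   ] [-0.063  0.148  0.   ] n [-0.18 -0.98] off [3.1  2.45 1.17] mm/px 2.69
[-0.063  0.06   0.012] [-0.063  0.148  0.012] n [-0.18 -0.98] off [-2.2  -2.2   1.29] mm/px 2.7
[[222.90852233 142.22937869]]
```

step_arm --motion '[[[2.0, 2.4, -0.1], 0.2], [[2.0, 2.4, -0.1], 0.2], [[2.0, 2.4, -0.1], 0.2], [[2.0, 2.4, -0.1], 0.2], [[1.9, 4.78, -0.1], 0.415], [[1.9, 4.78, -0.1], 0.415], [[1.9, 4.78, -0.1], 0.415], [[1.9, 4.78, -0.1], 0.415], [[1.9, 4.78, -0.1], 0.415], [[1.9, 4.78, -0.1], 0.415]]'

```text
time: 15.25
tool_pos: [0.5646, 0.3045, 0.1375]
tool_rot: [-3.141, 0.0, 2.443]
contact_force: [0.7, -0.1, 0.2]
opening: 0.0127
grip_force: 12.0
```

Run:
```python
from g import *
go((W(ps,-.8,.5,100),YS),(W(ps,-.8,.5,80.6),YS))
```

```text
t 15.25 [0.5646 0.3045 0.1375] [-3.141   0.      2.4427] F [ 0.7 -0.1  0.2] open 0.0127
  -> [0.5645 0.3056 0.1   ] shift [0.014, 0.014, 0.626] spin -0.001
  -> [0.5645 0.3056 0.0806] shift [0.014, 0.014, 0.949] spin -0.001
```

step_arm --motion '[[[0, 0.01, 0.15], 0], [[0, 0.01, 0.4], 0], [[0, 0.01, 0.6], 0], [[0, 0.01, 0.75], 0], [[0, 0.01, 0.87], 0], [[0, 0.01, 0.94], 0], [[0, 0.01, 0.95], 0], [[0, 0.01, 0.95], 0], [[0, 0.01, 0.95], 0]]'

```text
time: 16.38
tool_pos: [0.5651, 0.3065, 0.0809]
tool_rot: [3.141, 0.0, 2.444]
contact_force: [0.4, -0.2, -1.1]
opening: 0.0124
grip_force: 12.0
```

Run:
```python
from g import *
go((W(ps,-.8,.5,80.6),YS))
o=robot.observe()
c=cam('scene');x0,y0=195,125
q=(project(c,[W(ps,0,-35,60),W(ps,0,35,60),W(ps,0,0,60),W(ps,14,117,130),W(ps,0,-35,45),W(ps,0,0,45)])-[x0,y0]+.5)*6;print(q.round())
t=[o['tool_pos'][0],o['tool_pos'][1],ps[2]]
z=o['tool_pos'][2]*1e3-35.6
print('cuv',((project(c,[W(t,x,y,h) for x,y in((-6.25,11.25),(-6.25,-11.25),(6.25,-11.25)) for h in(z,z+45)])-[x0,y0]+.5)*6).round().tolist())
cv2.imwrite('pics/t6.png',cv2.resize(c['pixels'][y0:y0+85,x0:x0+105,::-1],None,fx=6,fy=6,interpolation=cv2.INTER_CUBIC))
cv2.imwrite('pics/t6top.png',cam('top')['pixels'][:,:,::-1])
```

```text
t 16.375 [0.5651 0.3065 0.0809] [3.1410e+00 4.0000e-04 2.4443e+00] F [ 0.4 -0.2 -1.1] open 0.0124
  -> [0.5645 0.3056 0.0806] shift [-0.002, -0.018, 0.005] spin 0.0
[[375. 221.]
 [228. 245.]
 [302. 233.]
 [ 38. 127.]
 [374. 247.]
 [302. 259.]]
cuv [[281.0, 270.0], [281.0, 190.0], [328.0, 262.0], [329.0, 182.0], [320.0, 247.0], [321.0, 167.0]]
```

View pics/t6.png

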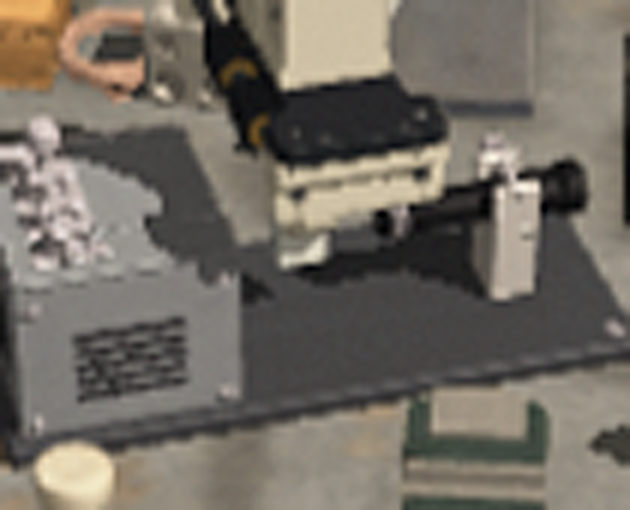

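step_arm --motion '[[[-0.01, -0.018, 0.005], 0], [[-0.01, -0.018, 0.005], 0], [[-0.01, -0.018, 0.005], 0], [[-0.01, -0.018, 0.005], 0], [[-0.01, -0.018, 0.005], 0], [[-0.01, -0.018, 0.005], 0]]'

```text
time: 17.23
tool_pos: [0.5647, 0.3052, 0.0802]
tool_rot: [-3.142, 0.0, 2.444]
contact_force: [-0.5, -0.4, -0.9]
opening: 0.0125
grip_force: 12.0
```

Run:
```python
from g import *
go((W(ps,-.8,0,80.6),YS));print(abs(robot.observe()['qvel']).max())
```

```text
t 17.225 [0.5647 0.3052 0.0802] [-3.1416e+00  1.0000e-04  2.4443e+00] F [-0.5 -0.4 -0.9] open 0.0125
  -> [0.5649 0.3053 0.0806] shift [-0.002, 0.003, -0.006] spin 0.0
0.001149630063533504
```

```bash
python3 -c "
from cell import robot
print(robot.hand_in())"
```

```text
the job is handed in; nothing more can be done
None
```

I handed the job in at 17.2 s; no verdict came back. The lid is pressed shut, the bolt is pushed to its stop, and the long cuvette is held still and upright by its frosted faces in the middle of the gap. I estimate its position to within about 2 mm: the camera and contact readings across the beam differed by that much and I took a value between them.

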